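# Clamp the ring and hold the stone tester on it

## Task

Swing the vise's lever fully round to its closed stop so that the jaws clamp the ring, and let go of it. Then take the pen tester out of its charging stand and, keeping it upright, bring its spring probe down gently on the middle of the stone's flat top, until the probe is pressed roughly halfway in. Finish holding it there, still and upright with that light push, touching nothing but the stone; leave the bur block, pliers and dish alone.

Things in the scene. Friction and masses are not known exactly. Their poses are not given: they have to be found in the camera images.
- vise: Low steel ball vise, fixed, 130 x 120 mm, 84 mm high. Origin: centre of its underside, below the middle of the jaw gap; z up. The jaws close along its x: fixed jaw at +x, sliding jaw at -x (48 mm wide along y, tops 84 mm up). Beyond the sliding jaw, at x = -50 mm, an eccentric cam on an upright axis carries the lever and pushes the jaw.
- seat (a point): Point of the vise on its axis, 68 mm up, between the jaws, on the ledge where the ring stands.
- lever_hinge (a point): Point on the cam's upright turning axis, at vise x = -50 mm, y = 0, 57.5 mm up.
- lever_knob (a point): Centre of the upright black knob at the end of the lever: a slightly waisted round knob 14 to 17 mm thick and 40 mm tall (its top is 12.5 mm above this point, 102 mm over the bench), 70 mm from the turning axis; 89.5 mm over the bench, free on all sides.
- lever (a joint): Angle of the cam lever, rad. 0 = open: lever points along the vise's -x. It swings clockwise seen from above; 1.571 = closed stop: lever points along the vise's +y. Starts at 0 to 0.4. Needs about 2 to 4 N at the knob (a little more at the end as the jaw grips) and stays where left. Closing brings the jaw forward onto the ring's 5 mm shank; it grips from about 1.43 on, firmly at the stop.
- ring: Loose brass-coloured ring, 32 mm tall, 18 g, standing on its flat-bottomed shank (23 mm across, 5 mm wide) on the ledge between the jaws, finger hole along the vise's x, stone up. Origin: centre of its underside; z up through the stone, x along the long side of the stone.
- table_centre (a point): Middle of the level flat top (14 x 10.5 mm) of the ring's rectangular step-cut clear stone (20 x 16 mm), 32 mm above the ring's origin, 100 mm over the bench. Clamping may shift it along the vise's x by 1 or 2 mm.
- stand: Black charging stand, fixed to the bench, a 76 x 68 mm block 72 mm high. Origin: centre of its underside. An upright rectangular pocket, 32 mm deep, holds the tester with 1 mm play all round; below it a hole takes the nose.
- tester: Pen tester, about 90 g, upright in the stand, nose down: grey body 26 mm (its x) by 20 mm (its y), rounded edges, 38 to 148 mm above its origin; black end cap to 153 mm, dark nose below. Origin: the probe's tip when not pressed, on the pen's axis; z up the pen. In the stand its origin is 2 mm over the bench, so 83 mm stands out; it must rise 75 mm to be clear.
- tip (a point): Rounded end of the copper-coloured probe, 3 mm thick, which stands 10 mm out of the pen's nose; on the pen's axis.
- probe (a joint): How far the probe is pressed into the pen, m: 0 = out, 0.006 = all the way in. Its spring pushes with 0.6 N at first and 3 N when all the way in (400 N per m); pressing beyond that is hard.
- bur_block: Bystander: wooden block 95 x 60 x 32 mm with rows of small burs, 62 mm high in all. Origin: centre of its underside.
- pliers: Bystander: pliers with red grips, 155 mm long, lying on the bench. Origin near the joint, on the bench top.
- dish: Bystander: round clear dish of silver findings, 84 mm across, 22 mm high. Origin: centre of its underside.

How it is judged (in metres and radians):
On the way, in this order (a step that is already met when the one before it is completed fails the run):
1. the lever stands at its closed stop (within 0.1 rad), the ring upright and gripped in the jaws (over 3 N), and the gripper has let go of the lever (value of joint lever above 1.47 rad and contact force between ring and vise above 3 N and angle between ring's own z axis and vertical below 0.1 rad and distance between ring and seat below 0.01 m and contact force between the fingers and vise below 0.1 N), for 0.2 s.
2. the tester is lifted clear of its stand (z of tester in the frame of stand above 0.075 m and contact force between tester and the fingers above 1 N), for 0.1 s.
At the end, for the whole second after the job is handed in: Lever within 0.1 rad of closed; ring gripped (over 3 N) in its seat (10 mm), upright (0.1 rad); tester held still, upright (0.12 rad), tip within 4 mm of the middle of the stone's top, pushing 0.5 to 4 N, probe 0.8 to 5.6 mm in; tester and robot clear of the vise, fingers clear of the ring (value of joint lever above 1.47 rad and contact force between ring and vise above 3 N and angle between ring's own z axis and vertical below 0.1 rad and distance between ring and seat below 0.01 m and horizontal distance between tip and table_centre below 0.004 m and distance between tip and table_centre below 0.0045 m and angle between tester's own z axis and vertical below 0.12 rad and contact force between tester and ring between 0.5 and 4 N and value of joint probe between 0.0008 and 0.0056 m and linear speed of tester below 0.01 m/s and contact force between tester and the fingers above 1 N and contact force between each of tester, the arm and vise below 0.1 N and contact force between the fingers and ring below 0.1 N); the arm keeps its last pose, push and grip.
It fails at once if the tester pushed on the ring or stone with more than 10 N (contact force between tester and ring above 10 N).
It fails at once if a bystander was moved by more than 20 mm (distance of any of bur_block, pliers, dish from where it was at the start of the episode above 0.02 m).
It also fails if it takes over 58 s, if anything falls off the work surface, if the arm or the gripper's body presses on something with over 40 N, if the wrist force passes 120 N, or if a joint passes its speed limit or range.

## Robot

A 6-joint arm with a two-finger parallel gripper is mounted at the origin on the work surface. World frame = base frame: x ahead of the robot, y to its left, z up, the work surface at z = 0. Lengths are in mm, angles in rad, forces in N, time in s.
With the tool pointing down it reaches from about 350 to 975 mm from the base axis. Payload 4.9 kg.
Tool frame: the origin (TCP) lies between the finger pads; the fingertips stand 19 mm ahead of it and the grasp point (between the pads) is the TCP (robot.tcp_to_tips is the z of the fingertips in the tool frame, in mm); z points along the fingers, y is the line along which they close (so a half turn about z gives the same grasp; the last joint's range is limited). The gripper opens to 85 mm and grips with 20 to 120 N. Pads are 22 mm wide; open, the fingers measure 114 mm over their backs; the gripper's body (76 mm by 85 mm) begins 54 mm behind the grasp point. The pads swing forward as they close: fully open they stand 13 mm farther back than shut.
Start: joints at [1.107, 0.053, 1.613, -0, 1.476, -0.119], TCP at [211.244, 588.199, 250.304] pointing down, gripper open.
Joint ranges: [-3.01, 3.01], [-1.01, 2.22], [0.06, 2.58], [-1.02, 4.17], [0.09, 2.62], [-3.14, 3.14]. Speed limits (rad/s): [2.57, 2.57, 3.14, 3.14, 3.14, 3.14].

## Interface

Orientations are given as a rotation vector (axis times angle).
In Python, from workcell import robot gives the robot as it stands. The module is installed in compiled form; this text tells all that it offers.
- The arm moves only by the tool send_rows, never from a script. Its argument "motion" is a list of rows, each an object with "offset": the shift along the tool's x, y, z in m, a list of three; "turn": the turn, a rotation vector about the tool's x, y, z in rad, a list of three. In form: [{"offset": [dx, dy, dz], "turn": [wx, wy, wz]}, ...]. A call has 1 to 12 rows; each row shifts and turns the commanded pose from where the row before left it, along the tool's axes as they then stand; what a row does not reach is not made up. A row lasts 1/10 s, in which the tool goes at most 50 mm and 8.59 degrees, less where a joint would pass 70% of its speed; a pose out of reach is approached as far as the arm can. A call with a gripper value outside its range is refused whole. "fingers" is the closure, from 0 (fully open) to 1 (shut), set as the call begins (left out, the last holds). The fingers move at their own pace and stop on an object; "grip_force" is the grip in N (left out, the last holds). Time passes only in rows, so rows that do not move let the fingers close. It gives the time, the measured TCP pose, the force, the opening and the grip force at its end, in the units of the state.
- robot.get_state(): the state, without advancing time (a new reading comes with each control period).
- robot.grab_frame(name): name is "scene" or "top" or "wrist"; returns the picture (384x512x3 uint8, red, green, blue); there is no depth.
- robot.get_calibration(name): a dict with "fx", "fy", "cx", "cy" (pixels), "rvec" (rotation vector, rad) and "tvec" (3), from world to camera coordinates, as OpenCV has them; the wrist camera has in their place "mount" (4x4, takes a point from camera to tool coordinates, whose origin is the TCP and whose axes are the flange's). Camera axes: x right, y down, z forward; pixel columns grow to the right and rows downward; lengths in mm; the calibration is good to about 2 mm. A picture is of the moment at which its call begins: read the wrist's pose just before it. get_calibration takes no time and is no camera call.
- robot.hand_in(): hands the job in; it is judged then, once.
The state is a dict: "t": time; "joint_positions": joint angles; "joint_velocities": joint speeds; "effort": joint torques, N m; "eef_pos": TCP position; "tcp_rot": TCP orientation; "force": force on the tool from outside, world axes, zero at the start; "moment": the same for the moment, N m; "grip_width": finger opening in mm; "finger_force": force on a finger pad.
Only numpy, scipy, OpenCV 4.12 (cv2) and the standard library are available. Lean on these libraries where they do the work, as an engineer would, in place of code of your own. Each camera call takes 0.05 s, during which the arm holds its last target. There are 200 camera calls.

## Working session

There is one attempt and no reset: what is moved stays moved. The work goes in short steps, Python scripts to look and compute and a tool call to move; the robot and the scene stay as the last step left them, time stands still between calls to the robot, and variables do not carry over. Pictures are saved under pics/ and viewed, at most 10 in all, crops included, and the job is handed in when it is done.

Besides the shell and the picture viewer there is one more tool, called after ">>>" by a JSON object that holds its "method" and its "body". send_rows: Moves the arm, as the interface text tells. Its arguments: {"type":"object","properties":{"motion":{"type":"array"},"fingers":{"type":"number"},"grip_force":{"type":"number"}},"required":["motion"]}

```bash
mkdir -p pics
cat > h.py <<'E'
import numpy as np, cv2
from scipy.spatial.transform import Rotation as R
from workcell import robot
def cam(name, st=None):
    c=robot.get_calibration(name); K=np.array([[c['fx'],0,c['cx']],[0,c['fy'],c['cy']],[0,0,1.]])
    if 'mount' in c:
        st=st or robot.get_state(); T=np.eye(4);T[:3,:3]=R.from_rotvec(st['tcp_rot']).as_matrix();T[:3,3]=st['eef_pos']
        M=T@np.array(c['mount']); Rc=M[:3,:3].T; return K,Rc,M[:3,3]
    Rc=R.from_rotvec(c['rvec']).as_matrix(); return K,Rc,-Rc.T@np.array(c['tvec'])
def plane(cm,uv,z):
    K,Rc,o=cm; d=Rc.T@np.linalg.inv(K)@np.array([uv[0],uv[1],1.]); return o+d*(z-o[2])/d[2]
def proj(cm,p):
    K,Rc,o=cm; q=K@(Rc@(np.array(p)-o)); return q[:2]/q[2]
def tri(c1,a,c2,b):
    A=[];y=[]
    for (K,Rc,o),uv in((c1,a),(c2,b)):
        d=Rc.T@np.linalg.inv(K)@np.array([uv[0],uv[1],1.]);d/=np.linalg.norm(d);P=np.eye(3)-np.outer(d,d);A.append(P);y.append(P@o)
    return np.linalg.lstsq(np.vstack(A),np.hstack(y),rcond=None)[0]
def save(n,im,s=1): cv2.imwrite(f'pics/{n}.png',cv2.resize(im[:,:,::-1],None,fx=s,fy=s,interpolation=cv2.INTER_CUBIC))
E
python3 - <<'E'
from h import *
for n in('scene','top'):
    im=robot.grab_frame(n); np.save(n,im); save(n,im,1.5); print(n,cam(n))
print(robot.get_state())
E
```

```text
scene (array([[408.60101732,   0.        , 256.70963215],
       [  0.        , 408.60101732, 200.3447785 ],
       [  0.        ,   0.        ,   1.        ]]), array([[-0.61080497,  0.79151129,  0.02066784],
       [ 0.47994227,  0.3908774 , -0.7854109 ],
       [-0.62974019, -0.46981351, -0.61862958]]), array([1231.12922304,  462.77527099,  686.15602155]))
top (array([[358.80997956,   0.        , 264.89457878],
       [  0.        , 358.80997956, 193.09775565],
       [  0.        ,   0.        ,   1.        ]]), array([[-0.12031385, -0.99273397, -0.00196194],
       [-0.96229018,  0.11710946, -0.24552592],
       [ 0.24397168, -0.02765221, -0.96938804]]), array([433.7105756 ,  13.06857781, 815.77984111]))
{'t': 0.1, 'joint_positions': array([ 1.10698169e+00,  5.32911447e-02,  1.61417301e+00,  1.59017079e-05,
        1.47603264e+00, -1.19027360e-01]), 'joint_velocities': array([ 0.00059028, -0.00152762, -0.00348606, -0.00066354,  0.00170515,
       -0.0004533 ]), 'effort': array([ 4.34107415e-04, -3.94904923e+01, -3.71361530e+01, -1.06938965e-04,
        3.93930895e-03,  2.75045437e-06]), 'eef_pos': array([211.01490842, 587.72370554, 249.17600395]), 'tcp_rot': array([-5.38817613e-01, -3.09446917e+00,  2.85724892e-03]), 'force': array([-0.03288448, -0.08471778,  0.6289378 ]), 'moment': array([-0.04456338,  0.04304111, -0.01266029]), 'finger_force': 0.0, 'grip_width': 85.20716874931966}
```

View pics/top.png

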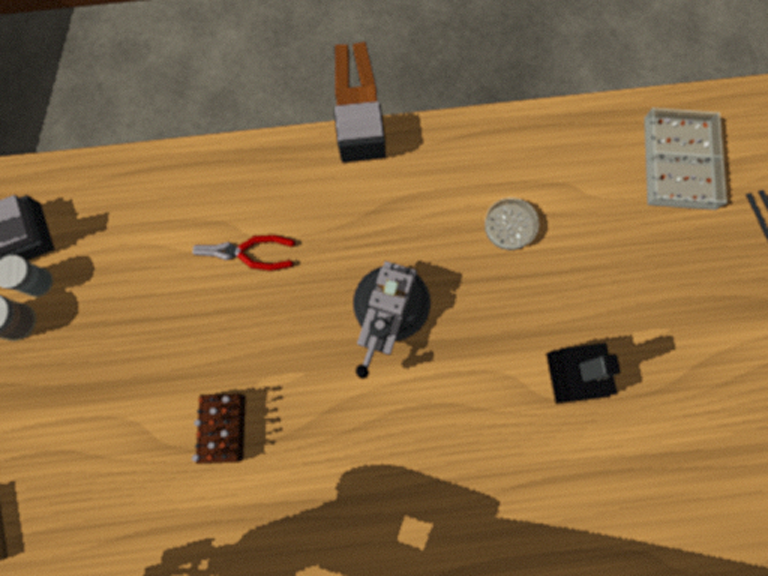

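View pics/scene.png

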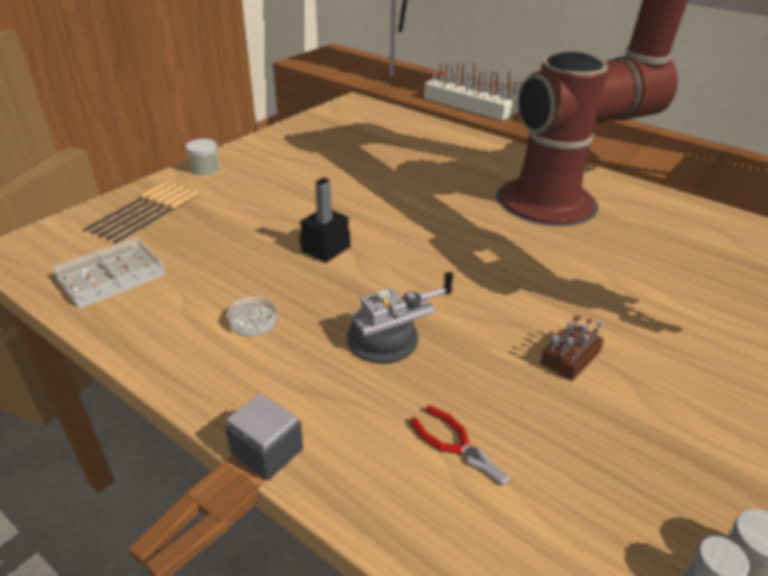

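The top view shows the knob at about (362,371)/1.5, the cam at (380,325)/1.5, the stone at (391,288)/1.5 and the tester cap at about (595,368)/1.5. The scene view has the knob at (448,282)/1.5, the stone at (383,296)/1.5 and the tester cap at (322,183)/1.5.

Run:
```python
from h import *
t=np.load('top.npy');s=np.load('scene.npy');ct,cs=cam('top'),cam('scene')
def px(*a): return np.array(a)/1.5
print('knob tri',tri(ct,px(362,370),cs,px(448,274)),'plane102',plane(ct,px(362,371),102))
print('hinge~', plane(ct,px(380,325),75))
print('stone tri',tri(ct,px(391,288),cs,px(383,296)),plane(ct,px(391,288),100))
print('jaw corners z84',[plane(ct,px(*p),84)[:2].round(1) for p in((387,263),(415,268),(360,348),(391,354))])
print('cap tri',tri(ct,px(594,369),cs,px(322,182)),plane(ct,px(594,369),155))
# zooms
a=cv2.resize(t[165:265,220:300],None,fx=5,fy=5,interpolation=cv2.INTER_CUBIC)
b=cv2.resize(t[210:285,350:430],None,fx=5,fy=5,interpolation=cv2.INTER_CUBIC)
b=cv2.copyMakeBorder(b,0,125,0,0,cv2.BORDER_CONSTANT); b=np.clip(b.astype(float)*1.6,0,255).astype(np.uint8)
save('zoom',np.hstack([a,b]))
```

```text
knob tri [510.74409255  52.74046025  97.60407306] plane102 [509.18872309  52.24615961 102.        ]
hinge~ [572.50656745  22.10963996  75.        ]
stone tri [619.09258925   1.27876814  91.70906863] [617.22238142   1.01372877 100.        ]
jaw corners z84 [array([658.4,   2.1]), array([646.3, -36.4]), array([542.5,  52.7]), array([529.2,  11.6])]
cap tri [ 477.09047162 -241.90328309  150.65736172] [ 471.88241076 -231.93718721  155.        ]
```

View pics/zoom.png

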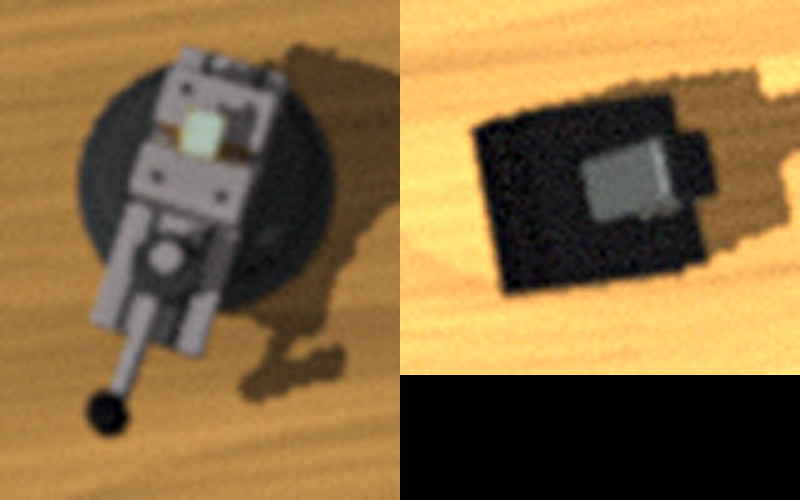

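In the zoom, the hinge bolt is at (165,257), the knob at (108,413) and the stone at (203,135). The tester's black cap is at (692,163), with the body's long side roughly vertical in the image, tilted about 9°.

```bash
cat >> h.py <<'E'
def info():
    st=robot.get_state(); M=R.from_rotvec(st['tcp_rot']).as_matrix()
    print('t',st['t'],'p',st['eef_pos'].round(1),'rotvec',st['tcp_rot'].round(3),'yaw of tool x,y',[round(float(np.degrees(np.arctan2(M[1,i],M[0,i]))),1) for i in(0,1)],'z',M[:,2].round(4),'F',st['force'].round(2),'w',round(st['grip_width'],1),'ff',round(st['finger_force'],1),'q',st['joint_positions'].round(2)); return st,M
def go(p,yaw_y=None):
    st,M=info(); print('offset(tool) mm',(M.T@(np.array(p)-st['eef_pos'])).round(1))
    if yaw_y is not None:
        a=np.arctan2(M[1,1],M[0,1]); d=(np.radians(yaw_y)-a+np.pi/2)%np.pi-np.pi/2; print('turn z tool',round(-d,4),'deg',round(np.degrees(-d),1))
    print('tilt fix (tool rotvec to point down)',(np.cross(M.T@M[:,2],M.T@np.array([0,0,-1.]))).round(4))
E
python3 - <<'E'
from h import *
ct,cs=cam('top'),cam('scene')
f=lambda z,u,v:(220+u/5,165+v/5)
print('knob',plane(ct,f(0,108,413),102),'stone',plane(ct,f(0,203,135),100),'bolt',[plane(ct,f(0,165,257),z)[:2] for z in(70,80)])
P=[plane(ct,f(0,*p),84)[:2] for p in((187,50),(95,320),(285,80),(197,352))]
print('yaw',[np.degrees(np.arctan2(*(a-b)[::-1])) for a,b in((P[0],P[1]),(P[2],P[3]))])
g=lambda u,v:(350+(u-400)/5,210+v/5)
print('cap',plane(ct,g(692,163),155))
C=[plane(ct,g(*p),72)[:2].round(1) for p in((473,128),(670,97),(503,293),(705,262))];print('stand top',C)
go([509,52,130],64)
E
```

```text
knob [508.60437176  51.77752493 102.        ] stone [617.23896968   1.15002745 100.        ] bolt [array([574.09546678,  22.80456357]), array([572.21307624,  22.67401586])]
yaw [np.float64(-24.70889034566208), np.float64(-24.61684253672897)]
cap [ 475.23290653 -255.79707912  155.        ]
stand top [array([ 505.6, -202.6]), array([ 508.4, -286.4]), array([ 438.1, -202. ]), array([ 440.4, -286.1])]
t 0.1 p [211.  587.7 249.2] rotvec [-5.390e-01 -3.094e+00  3.000e-03] yaw of tool x,y [160.2, 70.2] z [-9.0e-04 -1.7e-03 -1.0e+00] F [-0.03 -0.08  0.63] w 85.2 ff 0.0 q [ 1.11  0.05  1.61  0.    1.48 -0.12]
offset(tool) mm [-461.6 -403.3  119.8]
turn z tool 0.109 deg 6.2
tilt fix (tool rotvec to point down) [-0.0019 -0.0002 -0.    ]
```

>>> {"method": "send_rows", "body": {"motion": [{"offset": [-0.033,-0.0288,0]},{"offset": [-0.033,-0.0288,0]},{"offset": [-0.033,-0.0288,0]},{"offset": [-0.033,-0.0288,0]},{"offset": [-0.033,-0.0288,0]},{"offset": [-0.033,-0.0288,0]},{"offset": [-0.033,-0.0288,0]},{"offset": [-0.033,-0.0288,0]},{"offset": [-0.033,-0.0288,0]},{"offset": [-0.033,-0.0288,0]},{"offset": [-0.033,-0.0288,0]},{"offset": [-0.033,-0.0288,0]}], "fingers": 0.5, "grip_force": 20}}

```text
schema error: expected keys offset, turn
```

>>> {"method": "send_rows", "body": {"motion": [{"offset": [-0.033,-0.0288,0]},{"offset": [-0.033,-0.0288,0]},{"turn": [0,0,0.055]},{"turn": [0,0,0.054]},{},{}]}}

```text
schema error: expected keys offset, turn
```

>>> {"method": "send_rows", "body": {"motion": [{"offset": [-0.033,-0.0288,0],"turn": [0,0,0]},{"offset": [-0.033,-0.0288,0],"turn": [0,0,0]},{"offset": [-0.033,-0.0288,0],"turn": [0,0,0]},{"offset": [-0.033,-0.0288,0],"turn": [0,0,0]},{"offset": [-0.033,-0.0288,0],"turn": [0,0,0]},{"offset": [-0.033,-0.0288,0],"turn": [0,0,0]},{"offset": [-0.033,-0.0288,0],"turn": [0,0,0]},{"offset": [-0.033,-0.0288,0],"turn": [0,0,0]},{"offset": [-0.033,-0.0288,0],"turn": [0,0,0]},{"offset": [-0.033,-0.0288,0],"turn": [0,0,0]},{"offset": [-0.033,-0.0288,0],"turn": [0,0,0]},{"offset": [-0.033,-0.0288,0],"turn": [0,0,0]}], "fingers": 0.5, "grip_force": 20}}

```text
t: 1.3
eef_pos: [467.4, 127.3, 250.0]
tcp_rot: [-0.539, -3.095, -0.0]
force: [0.6, 0.7, 0.4]
grip_width: 42.8
finger_force: 0.0
```

>>> {"method": "send_rows", "body": {"motion": [{"offset": [-0.033,-0.0288,0],"turn": [0,0,0]},{"offset": [-0.033,-0.0288,0],"turn": [0,0,0]},{"offset": [0,0,0],"turn": [0,0,0.055]},{"offset": [0,0,0],"turn": [0,0,0.054]},{"offset": [0,0,0],"turn": [0,0,0]},{"offset": [0,0,0],"turn": [0,0,0]}]}}

```text
t: 1.9
eef_pos: [509.5, 52.7, 249.9]
tcp_rot: [-0.705, -3.061, 0.0]
force: [-0.6, -0.2, -0.0]
grip_width: 42.7
finger_force: 0.0
```

Run:
```python
from h import *
st=robot.get_state(); cw=cam('wrist',st); im=robot.grab_frame('wrist'); np.save('w1',im); save('w1',im,1.5)
for p in ([508.6,51.8,102],[617.2,1.1,100],[571.8,22,75]): print(proj(cw,p)*1.5)
go([508.6,51.8,100],64)
```

```text
[374.25634951 274.8786651 ]
[377.70741278 460.85811136]
[376.03693659 369.78192149]
t 1.95 p [509.5  52.8 250. ] rotvec [-0.705 -3.061  0.   ] yaw of tool x,y [154.1, 64.1] z [-4.e-04  0.e+00 -1.e+00] F [ 0.08 -0.29  0.73] w 42.7 ff 0.0 q [-0.04 -0.22  1.87 -0.    1.49 -1.16]
offset(tool) mm [  0.3  -1.3 150. ]
turn z tool 0.0014 deg 0.1
tilt fix (tool rotvec to point down) [-0.0002 -0.0004  0.    ]
```

View pics/w1.png

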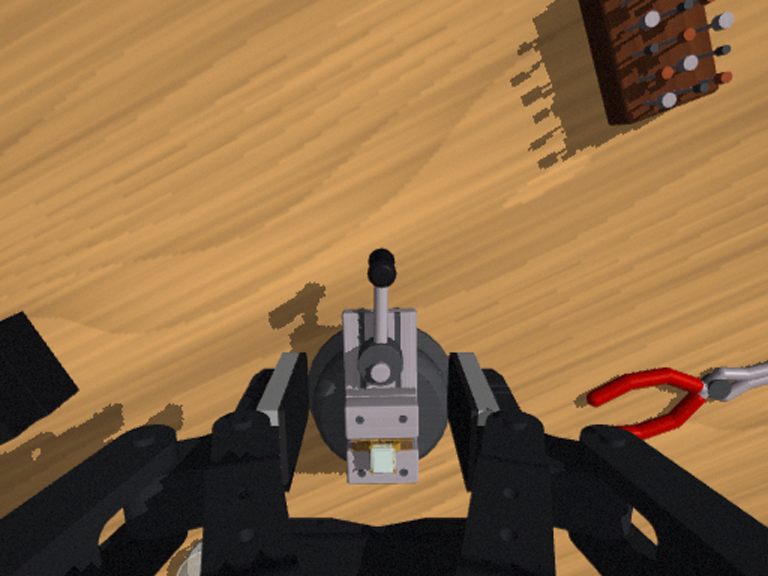

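The wrist view shows the knob top at (382,272), the bolt at (380,372) and the stone at (382,459), all close to prediction.

Run:
```python
from h import *
cw=cam('wrist')
k,s,b=[plane(cw,np.array(p)/1.5,z) for p,z in(((382,272),102),((382,459),100),((380,372),76))]
print(k,s,b); h=s+50*(k-s)/np.linalg.norm(k-s); print('hinge',h, 'len',np.linalg.norm((k-s)[:2]))
e=[plane(cw,np.array(p)/1.5,84)[:2] for p in((346,408),(347,483),(417,408),(416,483))]
print([np.degrees(np.arctan2(*(y-x)[::-1])) for x,y in((e[0],e[1]),(e[2],e[3]))])
```

```text
[509.04576465  56.5098865  102.        ] [617.28290961   4.21302909 100.        ] [573.96810666  23.95479462  76.        ]
hinge [572.26879742  25.96246277 100.83176828] len 120.209154574603
[np.float64(-26.227136261955508), np.float64(-25.39711687453605)]
```

>>> {"method": "send_rows", "body": {"motion": [{"offset": [0.001,0.001,0.038],"turn": [0,0,0]},{"offset": [0,0,0.038],"turn": [0,0,0]},{"offset": [0,0,0.038],"turn": [0,0,0]},{"offset": [0,0,0.038],"turn": [0,0,0]},{"offset": [0,0,0],"turn": [0,0,0]},{"offset": [0,0,0],"turn": [0,0,0]}]}}

```text
t: 2.55
eef_pos: [509.1, 54.2, 98.5]
tcp_rot: [-0.705, -3.06, 0.0]
force: [0.1, -0.7, 0.2]
grip_width: 42.9
finger_force: 0.0
```

>>> {"method": "send_rows", "body": {"motion": [{"offset": [0,0,0],"turn": [0,0,0]},{"offset": [0,0,0],"turn": [0,0,0]},{"offset": [0,0,0],"turn": [0,0,0]}], "fingers": 0.73}}

```text
t: 2.85
eef_pos: [510.7, 53.9, 100.4]
tcp_rot: [0.706, 3.058, 0.001]
force: [0.5, 0.1, -0.0]
grip_width: 23.0
finger_force: 0.0
```

Run:
```python
from h import *
info(); im=robot.grab_frame('wrist'); save('w2',im,1.2)
```

```text
t 2.85 p [510.7  53.9 100.4] rotvec [7.060e-01 3.058e+00 1.000e-03] yaw of tool x,y [154.0, 64.0] z [ 3.7e-03 -2.0e-04 -1.0e+00] F [ 0.54  0.13 -0.01] w 23.0 ff 0.0 q [-0.04 -0.07  2.   -0.    1.21 -1.16]
```

View pics/w2.png

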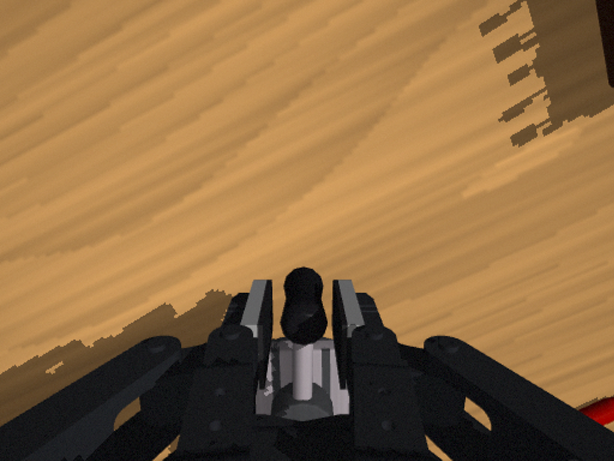

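The knob sits centred between the fingers, at about (303,310). I'll swing the arc now.

>>> {"method": "send_rows", "body": {"motion": [{"offset": [-0.00015,0.00457,0],"turn": [0,0,0.0654]},{"offset": [-0.00015,0.00457,0],"turn": [0,0,0.0654]},{"offset": [-0.00015,0.00457,0],"turn": [0,0,0.0654]},{"offset": [-0.00015,0.00457,0],"turn": [0,0,0.0654]},{"offset": [-0.00015,0.00457,0],"turn": [0,0,0.0654]},{"offset": [-0.00015,0.00457,0],"turn": [0,0,0.0654]},{"offset": [-0.00015,0.00457,0],"turn": [0,0,0.0654]},{"offset": [-0.00015,0.00457,0],"turn": [0,0,0.0654]},{"offset": [-0.00015,0.00457,0],"turn": [0,0,0.0654]},{"offset": [-0.00015,0.00457,0],"turn": [0,0,0.0654]}]}}

```text
t: 3.9
eef_pos: [540.9, 85.7, 99.0]
tcp_rot: [-1.656, -2.67, 0.001]
force: [-1.8, -0.8, 2.2]
grip_width: 23.0
finger_force: 1.1
```

>>> {"method": "send_rows", "body": {"motion": [{"offset": [-0.00015,0.00457,0],"turn": [0,0,0.0654]},{"offset": [-0.00015,0.00457,0],"turn": [0,0,0.0654]},{"offset": [-0.00015,0.00457,0],"turn": [0,0,0.0654]},{"offset": [-0.00015,0.00457,0],"turn": [0,0,0.0654]},{"offset": [-0.00015,0.00457,0],"turn": [0,0,0.0654]},{"offset": [-0.00015,0.00457,0],"turn": [0,0,0.0654]},{"offset": [-0.00015,0.00457,0],"turn": [0,0,0.0654]},{"offset": [-0.00015,0.00457,0],"turn": [0,0,0.0654]},{"offset": [-0.00015,0.00457,0],"turn": [0,0,0.0654]},{"offset": [-0.00015,0.00457,0],"turn": [0,0,0.0654]}]}}

```text
t: 4.9
eef_pos: [585.2, 92.5, 98.7]
tcp_rot: [-2.424, -1.995, 0.0]
force: [-1.3, 2.1, 0.6]
grip_width: 23.0
finger_force: 1.3
```

Run:
```python
from h import *
st,M=info(); d=st['eef_pos'][:2]-np.array([572.3,24]); print('ang',np.degrees(np.arctan2(d[1],d[0])),'r',np.linalg.norm(d))
```

```text
t 4.9 p [585.2  92.5  98.7] rotvec [-2.424 -1.995  0.   ] yaw of tool x,y [78.9, -11.1] z [-0.0012  0.0011 -1.    ] F [-1.26  2.15  0.59] w 23.0 ff 1.3 q [0.03 0.12 1.81 0.   1.22 0.22]
ang 79.36604857289025 r 69.66380763511188
```

>>> {"method": "send_rows", "body": {"motion": [{"offset": [-0.00015,0.00457,0],"turn": [0,0,0.0654]},{"offset": [-0.00015,0.00457,0],"turn": [0,0,0.0654]},{"offset": [-0.00015,0.00457,0],"turn": [0,0,0.0654]},{"offset": [0,0.0023,0],"turn": [0,0,0.032]},{"offset": [0,0.0023,0],"turn": [0,0,0.032]},{"offset": [0,0,0],"turn": [0,0,0]}]}}

```text
t: 5.5
eef_pos: [602.8, 86.7, 98.7]
tcp_rot: [-2.661, -1.668, -0.001]
force: [-1.9, 2.4, 0.4]
grip_width: 23.2
finger_force: 1.0
```

>>> {"method": "send_rows", "body": {"motion": [{"offset": [0,0.0015,0],"turn": [0,0,0.02]},{"offset": [0,0.0015,0],"turn": [0,0,0.02]},{"offset": [0,0,0],"turn": [0,0,0]}]}}

```text
t: 5.8
eef_pos: [605.6, 85.0, 98.4]
tcp_rot: [-2.695, -1.614, -0.0]
force: [-1.7, 2.6, 1.0]
grip_width: 22.9
finger_force: 1.2
```

>>> {"method": "send_rows", "body": {"motion": [{"offset": [0,0.001,0],"turn": [0,0,0]},{"offset": [0,0.001,0],"turn": [0,0,0]},{"offset": [0,0,0],"turn": [0,0,0]}]}}

```text
t: 6.1
eef_pos: [606.4, 84.5, 98.3]
tcp_rot: [-2.693, -1.614, 0.002]
force: [-5.0, 4.0, 2.7]
grip_width: 23.1
finger_force: 3.2
```

Run:
```python
from h import *
st,M=info(); d=st['eef_pos'][:2]-np.array([572.3,24]); print('ang',np.degrees(np.arctan2(d[1],d[0])),'r',np.linalg.norm(d), 'F tool',M.T@st['force'])
```

```text
t 6.1 p [606.4  84.5  98.3] rotvec [-2.693e+00 -1.614e+00  2.000e-03] yaw of tool x,y [61.9, -28.1] z [-0.0025  0.0013 -1.    ] F [-5.04  3.99  2.68] w 23.1 ff 3.2 q [0.02 0.16 1.76 0.   1.22 0.51]
ang 60.56798937495835 r 69.47968861589072 F tool [ 1.13750853 -6.33101849 -2.66598861]
```

>>> {"method": "send_rows", "body": {"motion": [{"offset": [0,0.001,0],"turn": [0,0,0]},{"offset": [0,0.001,0],"turn": [0,0,0]},{"offset": [0,0.001,0],"turn": [0,0,0]},{"offset": [0,0,0],"turn": [0,0,0]}]}}

```text
t: 6.5
eef_pos: [606.9, 84.3, 98.0]
tcp_rot: [-2.688, -1.611, 0.009]
force: [-12.0, 6.7, 7.6]
grip_width: 23.1
finger_force: 7.5
```

>>> {"method": "send_rows", "body": {"motion": [{"offset": [0,0.001,0],"turn": [0,0,0]},{"offset": [0,0.001,0],"turn": [0,0,0]},{"offset": [0,0.001,0],"turn": [0,0,0]},{"offset": [0,0,0],"turn": [0,0,0]}]}}

```text
t: 6.9
eef_pos: [607.3, 84.2, 97.8]
tcp_rot: [-2.683, -1.609, 0.016]
force: [-20.5, 11.8, 13.7]
grip_width: 23.3
finger_force: 11.9
```

>>> {"method": "send_rows", "body": {"motion": [{"offset": [0,-0.0035,0],"turn": [0,0,0]},{"offset": [0,-0.0035,0],"turn": [0,0,0]},{"offset": [0,-0.0035,0],"turn": [0,0,0]},{"offset": [0,0,0],"turn": [0,0,0]}]}}

```text
t: 7.3
eef_pos: [603.4, 85.6, 98.4]
tcp_rot: [2.694, 1.614, 0.0]
force: [0.6, -0.2, 0.6]
grip_width: 22.8
finger_force: 0.0
```

>>> {"method": "send_rows", "body": {"motion": [{"offset": [0,0,0],"turn": [0,0,0]},{"offset": [0,0,0],"turn": [0,0,0]},{"offset": [0,0,0],"turn": [0,0,0]}], "fingers": 0.5}}

```text
t: 7.6
eef_pos: [603.5, 85.7, 98.3]
tcp_rot: [2.695, 1.614, 0.0]
force: [0.6, -0.5, 0.6]
grip_width: 42.4
finger_force: 0.0
```

>>> {"method": "send_rows", "body": {"motion": [{"offset": [0,0,-0.04],"turn": [0,0,0]},{"offset": [0,0,-0.04],"turn": [0,0,0]},{"offset": [0,0,-0.04],"turn": [0,0,0]},{"offset": [0,0,-0.04],"turn": [0,0,0]},{"offset": [0,0,0],"turn": [0,0,0]},{"offset": [0,0,0],"turn": [0,0,0]}]}}

```text
t: 8.2
eef_pos: [604.0, 85.9, 260.0]
tcp_rot: [2.693, 1.614, 0.004]
force: [-1.0, -0.7, -0.4]
grip_width: 42.8
finger_force: 0.0
```

Run:
```python
from h import *
cw=cam('wrist');im=robot.grab_frame('wrist'); np.save('w3',im)
print([proj(cw,p).round(0) for p in ([602.3,87.3,102],[617.2,2.6,100],[572.3,24,76])])
t=robot.grab_frame('top'); 
a=cv2.resize(t[165:265,220:300],None,fx=4.5,fy=4.5,interpolation=cv2.INTER_CUBIC)
b=cv2.resize(im,None,fx=.84,fy=.84); b=cv2.copyMakeBorder(b,0,a.shape[0]-b.shape[0],0,0,cv2.BORDER_CONSTANT)
save('c3',np.hstack([a,b])); info()
```

```text
[array([250., 180.]), array([308., 251.]), array([253., 243.])]
t 8.3 p [602.6  85.9 256.6] rotvec [-2.694 -1.614  0.004] yaw of tool x,y [61.8, -28.2] z [-2.6e-03 -1.0e-04 -1.0e+00] F [-0.37  0.71 -0.93] w 42.8 ff 0.0 q [ 0.02  0.01  1.64 -0.    1.49  0.51]
```

View pics/c3.png

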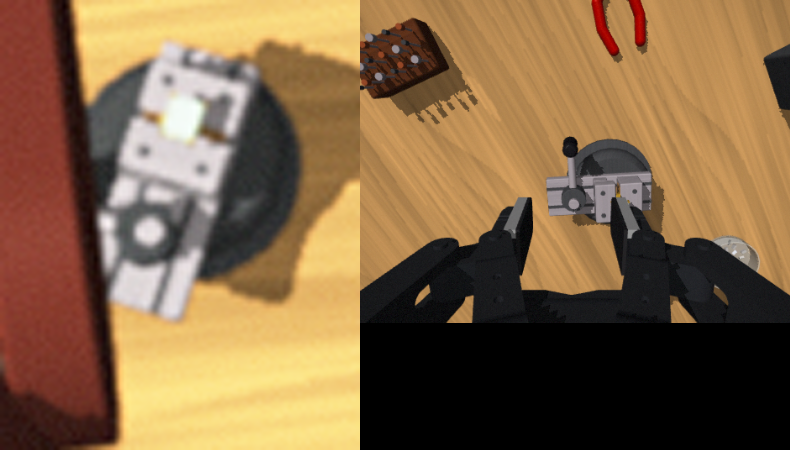

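The lever points square to the vise's x, so it's closed, and the stone moved about 1 mm. Next is the tester.

>>> {"method": "send_rows", "body": {"motion": [{"offset": [-0.0402,0.0054,-0.002],"turn": [0,0,0]},{"offset": [-0.0402,0.0054,-0.002],"turn": [0,0,0]},{"offset": [-0.0402,0.0054,-0.002],"turn": [0,0,0]},{"offset": [-0.0402,0.0054,-0.002],"turn": [0,0,0]},{"offset": [-0.0402,0.0054,-0.002],"turn": [0,0,0]},{"offset": [-0.0402,0.0054,-0.002],"turn": [0,0,0]},{"offset": [-0.0402,0.0054,-0.002],"turn": [0,0,0]},{"offset": [-0.0402,0.0054,0],"turn": [0,0,0]},{"offset": [-0.0402,0.0054,0],"turn": [0,0,0]}], "fingers": 0.3}}

```text
t: 9.2
eef_pos: [473.9, -256.8, 269.9]
tcp_rot: [-2.692, -1.613, 0.002]
force: [0.0, -0.1, -0.1]
grip_width: 59.9
finger_force: 0.0
```

>>> {"method": "send_rows", "body": {"motion": [{"offset": [0,0,0],"turn": [0,0,0.135]},{"offset": [0,0,0],"turn": [0,0,0.135]},{"offset": [0,0,0],"turn": [0,0,0.135]},{"offset": [0,0,0],"turn": [0,0,0.135]},{"offset": [0,0,0],"turn": [0,0,0.135]},{"offset": [0,0,0],"turn": [0,0,0.135]},{"offset": [0,0,0],"turn": [0,0,0.135]},{"offset": [0,0,0],"turn": [0,0,0.135]},{"offset": [0,0,0],"turn": [0,0,0]},{"offset": [0,0,0],"turn": [0,0,0]}]}}

```text
t: 10.2
eef_pos: [475.0, -255.6, 270.6]
tcp_rot: [-3.14, -0.004, 0.004]
force: [-0.2, -0.2, 0.5]
grip_width: 59.9
finger_force: 0.0
```

Run:
```python
from h import *
ct,cs=cam('top'),cam('scene'); print('cap tri',tri(ct,(408.4,242.6),cs,(322/1.5,181/1.5)))
cw=cam('wrist'); im=robot.grab_frame('wrist'); np.save('w4',im); print(proj(cw,[475,-256,155])*1.5)
save('w4',im,1.5); go([475,-256,112],-90)
```

```text
cap tri [ 475.03177873 -256.6573189   150.86218833]
[380.50935322 288.79785955]
t 10.25 p [ 475.1 -255.7  271. ] rotvec [-3.14e+00 -3.00e-03  3.00e-03] yaw of tool x,y [0.1, -89.9] z [-0.0018  0.0012 -1.    ] F [-0.83 -0.6  -0.48] w 59.8 ff 0.0 q [-0.63 -0.16  1.79 -0.    1.52  0.94]
offset(tool) mm [  0.2   0.5 159. ]
turn z tool 0.0019 deg 0.1
tilt fix (tool rotvec to point down) [-0.0012  0.0018  0.    ]
```

View pics/w4.png

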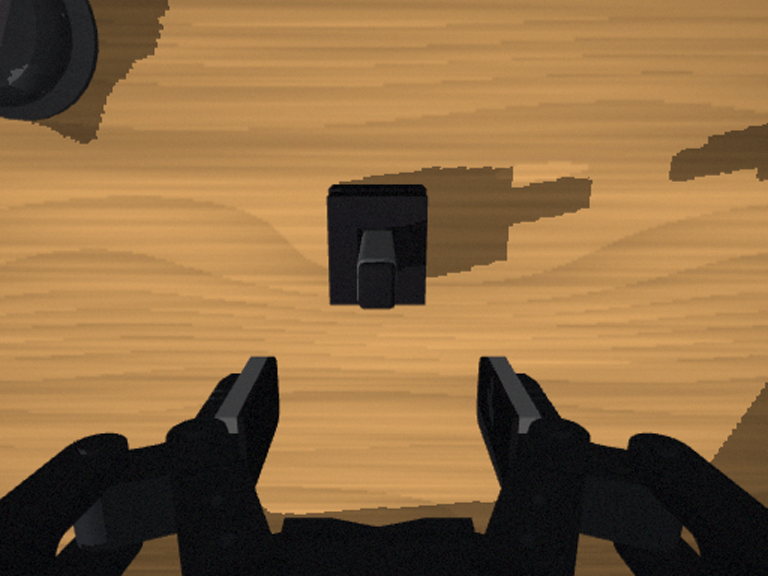

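The cap is centred at (376,285) against a prediction of (380,289), and lies between the pads with its edges aligned. I'm descending.

>>> {"method": "send_rows", "body": {"motion": [{"offset": [0.0005,0,0.04],"turn": [-0.001,0.001,0]},{"offset": [0,0,0.04],"turn": [0,0,0]},{"offset": [0,0,0.04],"turn": [0,0,0]},{"offset": [0,0,0.025],"turn": [0,0,0]},{"offset": [0,0,0.013],"turn": [0,0,0]},{"offset": [0,0,0],"turn": [0,0,0]},{"offset": [0,0,0],"turn": [0,0,0]}]}}

```text
t: 10.95
eef_pos: [476.8, -256.5, 115.5]
tcp_rot: [3.14, 0.0, 0.004]
force: [0.3, -1.0, 0.1]
grip_width: 59.6
finger_force: 0.0
```

>>> {"method": "send_rows", "body": {"motion": [{"offset": [0,0,0],"turn": [0,0,0]},{"offset": [0,0,0],"turn": [0,0,0]},{"offset": [0,0,0],"turn": [0,0,0]},{"offset": [0,0,0],"turn": [0,0,0]},{"offset": [0,0,0],"turn": [0,0,0]},{"offset": [0,0,0],"turn": [0,0,0]}], "fingers": 1.0, "grip_force": 40}}

```text
t: 11.55
eef_pos: [476.9, -256.2, 115.7]
tcp_rot: [3.14, -0.0, 0.004]
force: [-0.5, 2.1, 5.6]
grip_width: 19.4
finger_force: 42.0
```

Run:
```python
from h import *
info()
```

```text
t 11.55 p [ 476.9 -256.2  115.7] rotvec [ 3.14  -0.     0.004] yaw of tool x,y [-0.0, -90.0] z [ 0.0028 -0.0016 -1.    ] F [-0.54  2.1   5.63] w 19.4 ff 42.0 q [-0.63 -0.02  1.93  0.    1.24  0.94]
```

>>> {"method": "send_rows", "body": {"motion": [{"offset": [0,0,-0.005],"turn": [0,0,0]},{"offset": [0,0,-0.012],"turn": [0,0,0]},{"offset": [0,0,-0.02],"turn": [0,0,0]},{"offset": [0,0,-0.02],"turn": [0,0,0]},{"offset": [0,0,-0.02],"turn": [0,0,0]},{"offset": [0,0,-0.02],"turn": [0,0,0]},{"offset": [0,0,-0.02],"turn": [0,0,0]},{"offset": [0,0,-0.02],"turn": [0,0,0]},{"offset": [0,0,-0.02],"turn": [0,0,0]},{"offset": [0,0,-0.005],"turn": [0,0,0]},{"offset": [0,0,0],"turn": [0,0,0]},{"offset": [0,0,0],"turn": [0,0,0]}]}}

```text
t: 12.75
eef_pos: [475.4, -255.6, 275.1]
tcp_rot: [3.142, -0.001, -0.001]
force: [0.0, 0.7, -1.8]
grip_width: 19.4
finger_force: 41.2
```

Run:
```python
from h import *
go([618.5,1.5,276],-90)
im=robot.grab_frame('scene'); np.save('s5',im); cs=cam('scene')
st=robot.get_state(); print('pred tip px',proj(cs,[475,-256,st['eef_pos'][2]-113.7]))
u,v=map(int,proj(cs,[475,-256,st['eef_pos'][2]-113.7])); print(u,v)
p=proj(cs,[617,2,100]); print('stone px',p)
a=cv2.resize(im[v-70:v+30,u-40:u+40],None,fx=5,fy=5,interpolation=cv2.INTER_CUBIC)
u,v=p.astype(int); b=cv2.resize(im[v-50:v+50,u-40:u+40],None,fx=5,fy=5,interpolation=cv2.INTER_CUBIC)
save('s5',np.hstack([a,b]))
```

```text
t 12.75 p [ 475.4 -255.6  275.1] rotvec [ 3.142e+00 -1.000e-03 -1.000e-03] yaw of tool x,y [-0.0, -90.0] z [-7.e-04 -1.e-04 -1.e+00] F [ 0.    0.68 -1.84] w 19.4 ff 41.2 q [-0.63 -0.17  1.78 -0.    1.53  0.94]
offset(tool) mm [ 143.  -257.2   -1. ]
turn z tool -0.0005 deg -0.0
tilt fix (tool rotvec to point down) [0.0001 0.0007 0.    ]
pred tip px [214.3957219  117.31966573]
214 117
stone px [255.98611067 194.21898821]
```

View pics/s5.png

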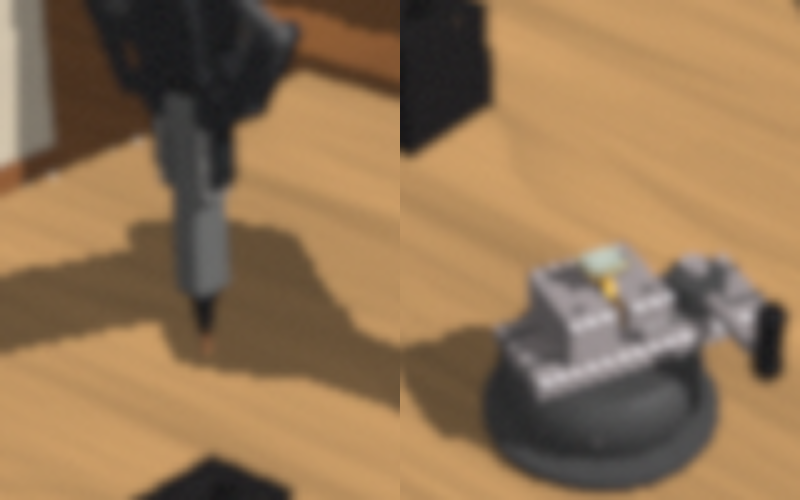

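The tip is at (215.2,117.4) in scene pixels against a prediction of (214.4,117.3). The stone's centroid is at about (255.6,196.4). I'll localise the table top better.

Run:
```python
from h import *
ct,cs=cam('top'),cam('scene'); t=robot.grab_frame('top'); s=np.load('s5.npy')
print('tip by scene at z',plane(cs,(215.2,117.4),161.4))
a=t[180:204,249:273]; b=s[182:206,244:268]
for n,im,(x0,y0),c in(('top',a,(249,180),ct),('scene',b,(244,182),cs)):
    h=im.astype(int); m=((h[:,:,1]>h[:,:,0]+4)&(h.sum(2)>330)).astype(np.uint8)
    n_,l,stt,cen=cv2.connectedComponentsWithStats(m); k=1+np.argmax(stt[1:,4]); cc=cen[k]+[x0,y0]
    print(n,cc,stt[k],[plane(c,cc,z)[:2].round(1) for z in(96,100)])
save('stone',np.hstack([cv2.resize(q,(396,396),interpolation=cv2.INTER_NEAREST) for q in(a,b)]))
for p in([617,2,100],[619,2,100],[617,-1,100]): print((proj(ct,p)-[249,180]).round(1)*16.5,(proj(cs,p)-[244,182]).round(1)*16.5)
```

```text
tip by scene at z [ 474.50974134 -253.40819699  161.4       ]
top [260.44067797 190.86440678] [ 8  7  8  9 59] [array([620.7,   1.1]), array([619.7,   1.2])]
scene [255.36363636 195.63636364] [ 9 13  6  3 11] [array([618.1,   1.1]), array([622.3,   4.2])]
[184.8 201.3] [198.  201.3]
[183.15 184.8 ] [189.75 207.9 ]
[209.55 198.  ] [181.5  193.05]
```

View pics/stone.png

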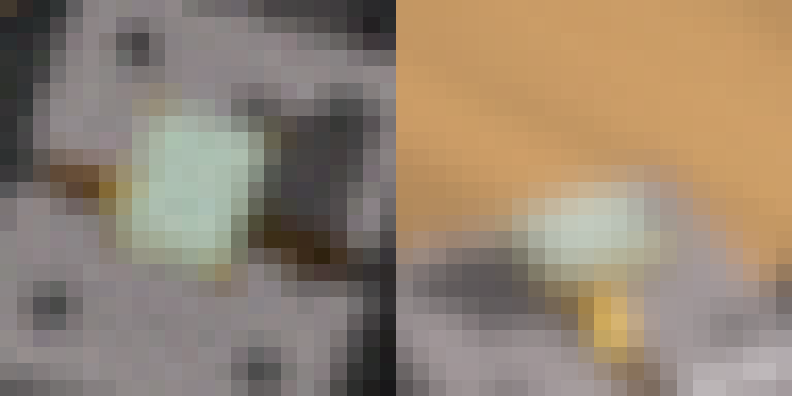

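>>> {"method": "send_rows", "body": {"motion": [{"offset": [0.008,-0.0143,0],"turn": [0,0,0]},{"offset": [0.016,-0.0286,0],"turn": [0,0,0]},{"offset": [0.016,-0.0286,0],"turn": [0,0,0]},{"offset": [0.016,-0.0286,0],"turn": [0,0,0]},{"offset": [0.016,-0.0286,0],"turn": [0,0,0]},{"offset": [0.016,-0.0286,0],"turn": [0,0,0]},{"offset": [0.016,-0.0286,0],"turn": [0,0,0]},{"offset": [0.016,-0.0286,0],"turn": [0,0,0]},{"offset": [0.016,-0.0286,0],"turn": [0,0,0]},{"offset": [0.008,-0.0143,0],"turn": [0,0,0]},{"offset": [0,0,0],"turn": [0,0,0]},{"offset": [0,0,0],"turn": [0,0,0]}]}}

```text
t: 14.05
eef_pos: [619.6, 1.1, 275.4]
tcp_rot: [3.14, -0.0, -0.001]
force: [-0.2, 0.3, -1.1]
grip_width: 19.3
finger_force: 41.1
```

>>> {"method": "send_rows", "body": {"motion": [{"offset": [0,0,0.01],"turn": [0,0,0]},{"offset": [0,0,0.012],"turn": [0,0,0]},{"offset": [0,0,0.012],"turn": [0,0,0]},{"offset": [0,0,0.012],"turn": [0,0,0]},{"offset": [0,0,0.006],"turn": [0,0,0]},{"offset": [0,0,0],"turn": [0,0,0]},{"offset": [0,0,0],"turn": [0,0,0]}]}}

```text
t: 14.75
eef_pos: [620.2, 1.4, 224.2]
tcp_rot: [3.141, -0.001, 0.002]
force: [0.1, -1.3, -1.1]
grip_width: 19.6
finger_force: 41.2
```

Run:
```python
from h import *
go([619.3,1.6,213.7],-90)
cs=cam('scene'); p=robot.get_state()['eef_pos']; q=proj(cs,[p[0],p[1],p[2]-113.7]); print('tip pred',q)
s=robot.grab_frame('scene'); np.save('s6',s); t=robot.grab_frame('top'); w=robot.grab_frame('wrist')
f=lambda im,x,y,k:cv2.resize(im[y:y+k,x:x+k],(266,266),interpolation=cv2.INTER_NEAREST)
ct=cam('top'); print('top tip pred',proj(ct,[p[0],p[1],p[2]-113.7]))
save('hover',np.hstack([f(s,236,172,36),f(t,240,170,44),cv2.resize(w[120:384,120:384],(266,266))]),1)
```

```text
t 14.75 p [620.2   1.4 224.2] rotvec [ 3.141e+00 -1.000e-03  2.000e-03] yaw of tool x,y [-0.0, -90.0] z [ 0.0011 -0.001  -1.    ] F [ 0.08 -1.3  -1.09] w 19.6 ff 41.2 q [-0.12  0.06  1.65 -0.    1.43  1.45]
offset(tool) mm [-0.9 -0.2 10.5]
turn z tool -0.0004 deg -0.0
tilt fix (tool rotvec to point down) [ 0.001  -0.0011 -0.    ]
tip pred [255.03649063 191.17953893]
top tip pred [260.24866037 189.33782519]
```

View pics/hover.png

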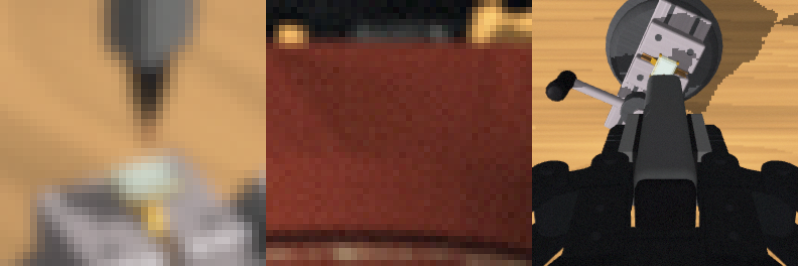

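The tip hangs over the stone in the scene view: tip at about (256.3,191.4), stone patch centre (256,196), which puts the landing within about 1.5 mm of the table centre. I'll lower it in steps, averaging the force readings.

```bash
cat > avg.py <<'E'
from h import *
F=[];P=[];Z=[]
for i in range(10):
    robot.grab_frame('scene'); s=robot.get_state(); F.append(s['force']);P.append(s['eef_pos']);Z.append(R.from_rotvec(s['tcp_rot']).as_matrix()[:,2])
F=np.array(F); print(s['t'],'F',F.mean(0).round(2),'sd',F.std(0).round(2),'P',np.mean(P,0).round(2),'sd',np.std(P,0).round(2),'z',np.mean(Z,0).round(4),'w',s['grip_width'])
E
python3 avg.py
```

```text
15.4 F [-0.06  0.21 -1.28] sd [0.5  0.53 0.59] P [620.25   1.43 224.57] sd [0.16 0.02 0.32] z [ 0.0016 -0.0011 -1.    ] w 19.364560314483395
```

>>> {"method": "send_rows", "body": {"motion": [{"offset": [0,0,0.002],"turn": [0,0,0]},{"offset": [0,0,0.002],"turn": [0,0,0]},{"offset": [0,0,0.002],"turn": [0,0,0]},{"offset": [0,0,0.002],"turn": [0,0,0]},{"offset": [0,0,0],"turn": [0,0,0]},{"offset": [0,0,0],"turn": [0,0,0]}]}}

```text
t: 16.0
eef_pos: [620.1, 1.4, 216.1]
tcp_rot: [3.141, -0.001, 0.001]
force: [-0.0, 0.1, -0.9]
grip_width: 19.6
finger_force: 41.2
```

```bash
python3 avg.py
```

```text
16.5 F [ 0.02  0.03 -1.15] sd [0.54 0.67 0.34] P [620.16   1.4  216.31] sd [0.02 0.01 0.05] z [ 0.0012 -0.001  -1.    ] w 19.58591210217782
```

>>> {"method": "send_rows", "body": {"motion": [{"offset": [0,0,0.001],"turn": [0,0,0]},{"offset": [0,0,0.001],"turn": [0,0,0]},{"offset": [0,0,0.001],"turn": [0,0,0]},{"offset": [0,0,0],"turn": [0,0,0]},{"offset": [0,0,0],"turn": [0,0,0]}]}}

```text
t: 17.0
eef_pos: [620.1, 1.4, 213.3]
tcp_rot: [3.141, -0.001, 0.002]
force: [-0.4, 0.9, -0.7]
grip_width: 19.4
finger_force: 41.2
```

```bash
python3 avg.py
```

```text
17.5 F [-0.33 -0.04 -0.16] sd [0.58 0.31 0.55] P [620.14   1.41 213.29] sd [0.01 0.01 0.04] z [ 0.0011 -0.001  -1.    ] w 19.761056562948387
```

>>> {"method": "send_rows", "body": {"motion": [{"offset": [0,0,0.001],"turn": [0,0,0]},{"offset": [0,0,0.001],"turn": [0,0,0]},{"offset": [0,0,0],"turn": [0,0,0]},{"offset": [0,0,0],"turn": [0,0,0]}]}}

```text
t: 17.9
eef_pos: [620.2, 1.4, 211.3]
tcp_rot: [3.141, -0.001, 0.002]
force: [0.1, 0.2, 0.5]
grip_width: 19.5
finger_force: 41.3
```

```bash
python3 avg.py
```

```text
18.4 F [-0.35  0.14  0.33] sd [0.22 0.42 0.32] P [620.14   1.41 211.26] sd [0.01 0.01 0.04] z [ 0.0011 -0.001  -1.    ] w 19.51592801483925
```

>>> {"method": "send_rows", "body": {"motion": [{"offset": [0,0,0.0004],"turn": [0,0,0]},{"offset": [0,0,0],"turn": [0,0,0]},{"offset": [0,0,0],"turn": [0,0,0]},{"offset": [0,0,0],"turn": [0,0,0]},{"offset": [0,0,0],"turn": [0,0,0]}]}}

```text
t: 18.9
eef_pos: [620.1, 1.4, 210.8]
tcp_rot: [3.141, -0.001, 0.002]
force: [0.1, -0.6, 1.5]
grip_width: 19.4
finger_force: 41.3
```

```bash
python3 avg.py; python3 avg.py; python3 -c "
from workcell import robot
print(robot.hand_in())"
```

```text
19.4 F [-0.02 -0.04  0.67] sd [0.44 0.69 0.41] P [620.12   1.4  210.81] sd [0.01 0.02 0.02] z [ 0.001 -0.001 -1.   ] w 19.593654003839
19.9 F [-0.1   0.1   0.65] sd [0.24 0.5  0.39] P [620.11   1.41 210.79] sd [0.01 0.01 0.02] z [ 0.001 -0.001 -1.   ] w 19.584698490802957
the job is handed in; nothing more can be done
None
```

I closed the lever to its stop and let go of it, then lifted the tester out and handed in with it upright on the stone at about 1.85 N, roughly 3 mm of probe travel by the spring rate. The tip looked to be within about 1.5 mm of the stone's centre. The hand-in gave no verdict.

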